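Show the tensile bar to the inspection camera

ROBOT

A 6-joint arm with a two-finger parallel gripper is mounted at the origin on the work surface. World frame = base frame: x ahead of the robot, y to its left, z up, the work surface at z = 0. Lengths are in m, angles in rad, forces in N, time in s.
With the tool pointing down it reaches from about 0.35 to 0.725 m from the base axis. Payload 6 kg.
Tool frame: the origin (TCP) lies on the centre line of the jaws, within the pads' length; the fingertips stand 22 mm ahead of it and the grasp point (between the pads) lies 3 mm ahead of it; z points along the fingers, y is the line along which they close (so a half turn about z gives the same grasp; the last joint's range is limited). The gripper opens to 85 mm and grips with 20 to 120 N. Pads are 22 mm wide; open, the fingers measure 114 mm over their backs; the gripper's body (76 mm by 85 mm) begins 54 mm behind the grasp point. The pads swing forward as they close: fully open they stand 13 mm farther back than shut.
Start: joints at [1.557, 0.04, 0.085, 0, -1.615, -0.334], TCP at [0.204, 0.564, 0.253] pointing down, gripper open.
Joint ranges: [-2.56, 2.56], [-1.29, 2.01], [-1.08, 1.49], [-3.29, 1.98], [-2.81, -0.18], [-2.99, 2.99]. Speed limits (rad/s): [2.57, 2.57, 3.01, 3.14, 3.14, 3.14].

INTERFACE

Orientations are given as a rotation vector (axis times angle).
In Python, from rig import ctrl gives the robot as it stands. Calls block until the motion is done:
- ctrl.move_pose(position, orientation): joint-space move of the TCP to a pose.
- ctrl.move_linear(position, rotation=None, v=0.15): straight line of the TCP; rotation=None keeps the orientation; v is the mean speed in m/s.
- ctrl.set_joints(angles): joint-space move.
- ctrl.release() and ctrl.grab(): open the fingers fully, or close them until they stop; the grip force is fixed at half the most.
- ctrl.wait(seconds).
- ctrl.inverse_kinematics(position, orientation): joint angles nearest the present ones, or None.
- ctrl.observe(): the state.
- ctrl.camera(name): name is "scene" or "side" or "wrist"; returns a dict with "img" (384x512x3 uint8, red, green, blue), "K" (3x3 intrinsics, pixels), "view" (4x4, takes a point from world to camera coordinates); the wrist camera has in their place "mount" (4x4, takes a point from camera to tool coordinates, whose origin is the TCP and whose axes are the flange's). Camera axes: x right, y down, z forward; pixel columns grow to the right and rows downward; lengths in m; the calibration is good to about 2 mm. A picture is of the moment at which its call begins: read the wrist's pose just before it. There is no depth.
A pose or a line that the arm cannot do raises ctrl.MotionError and nothing moves.
- ctrl.hand_in(): hands the job in; it is judged then, once.
Trained networks look in a picture, given as the dict that the camera call returned (one of the last four; its "shot" number tells which), for a name from the list of things; names that differ only in an ending like _2 or _b are one class to them, and where a whole thing is asked for, a point or a joint stands for the part that bears it (a point fixed in the world has none). Each returns a list of dicts, best first, with "score" (0 to 1); they miss things now and then, are a little off and sometimes report something else, mostly with a low value. They report only what shows in the picture. A call takes as long as a camera call. They do not tell look-alikes from the thing itself.
- ctrl.trace(name, picture): "region" (384x512 bool, what is visible of it) and "extent" ([left, top, width, height] in pixels, round what is visible of it).
- ctrl.tip_of(name, picture): "position" ([column, row] in pixels: a listed point, or the origin of a listed thing).
The state is a dict: "time_s": time; "joint_positions": joint angles; "dq": joint speeds; "effort": joint torques, N m; "tcp_pos": TCP position; "tcp_rot": TCP orientation; "contact_force": force on the tool from outside, world axes, zero at the start; "moment": the same for the moment, N m; "opening": finger opening in m; "grip_force": force on a finger pad.
Only numpy, scipy, OpenCV 4.12 (cv2) and the standard library are available. Lean on these libraries where they do the work, as an engineer would, in place of code of your own. Each camera call takes 0.05 s, during which the arm holds its last target. There are 200 camera calls.

TASK

Start the inspection station by pressing its three keys fully down one at a time, in this order: the big middle key, the small left key, the small right key (left as the robot sees it). Then take the waisted tensile bar out of the rack and hold it still in the air in front of the inspection camera, the middle of its waist at the camera's focus point, a broad face square to the lens and its length upright in the camera's tilted picture. Finish while still holding it there; do not touch the camera with the bar, press only one key at a time, and leave the other samples, the bottle and the cup where they are.

Things in the scene. Friction and masses are not known exactly. Their poses are not given: they have to be found in the camera images.
- bar: The waisted (dumbbell-shaped) tensile test bar of plain grey plastic, 10 mm thick (its x), 30 mm wide (its y), 140 mm long (its z), 30 to 65 g. It stands on end in one of the rack's three slots. Origin: centre of the lower end. Both ends are straight-sided heads 30 mm wide and 40 mm long; the waist between them is 18 mm wide. The two broad faces look along +x and -x and are alike, so either may face the camera.
- bar_mid (a point): The middle of the bar's waist, 70 mm from either end, on its centre line; axes as the bar's.
- rack: Fixed aluminium rack, base plate 100 (x) x 216 (y) x 8 mm. On it three slots in a row along its y, 66 mm apart (at y = -66, 0, +66 mm), each 13 mm (x) by 60 mm (y); slot floors 8 mm and wall tops 38 mm above the origin, which is the centre of the underside. So the bar's top stands 148 mm above the bench. Any sample may be in any slot and up to 8 mm off the slot's middle along y.
- strip: Bystander in the rack: plain straight strip of the same plastic, 10 x 16 x 85 mm tall. Origin: centre of its lower end.
- plaque: Bystander in the rack: plain plaque of the same plastic, 10 x 44 x 65 mm tall. Origin: centre of its lower end.
- stand: Fixed stand of the inspection camera: base plate 120 x 120 x 14 mm, origin at the centre of its underside; round steel column of 22 mm diameter, 364 mm tall, 35 mm behind the origin (at its +x). The camera looks to the stand's -x side.
- head: The white camera head on the stand, set at a height that varies over 60 mm; its origin, the centre of the 60 x 56 x 50 mm housing, lies right above the stand's origin, 280 to 340 mm above the bench. The view runs along the head's -x and dips 25 degrees (0.436 rad) below level; the lens barrel (48 mm diameter) ends 70 mm from the origin. z is 'up' in its picture and leans 25 degrees from vertical towards the viewed side.
- focus (a point): The camera's focus point: in empty air on the lens axis, 130 mm in front of the lens's front and 200 mm from the head's origin, thus 181 mm to the -x side of the stand's origin and 85 mm lower than the head's origin. Axes as the head's: x points along the lens axis towards the lens (25 degrees up), y is level, z is up in the picture. The bar is to have its x along this x (or opposite) and its z along this z.
- keybox: Fixed white key box of the inspection station, 85 (x) x 190 (y) x 35 mm high, origin at the centre of its underside. Three grey round keys in a row along its y, at y = +58 (small), 0 (big), -58 mm (small), each in a black round collar whose top is 47 mm above the bench; the key tops stand 57 mm above the bench and go straight down.
- key_big_top (a point): Centre of the top of the big middle key (36 mm diameter).
- key_left_top (a point): Centre of the top of the small left key, at the box's +y end (22 mm diameter).
- key_right_top (a point): Centre of the top of the small right key, at the box's -y end (22 mm diameter).
- key_big (a joint): Travel of the big key in m: 0 up, 0.006 fully down, where its spring pushes back with 4 N; it springs up when let go. It counts as pressed beyond 0.004.
- key_left (a joint): Travel of the small left key, like the big one's.
- key_right (a joint): Travel of the small right key, like the big one's.
- bottle: Bystander: loose amber glass bottle, 48 mm diameter, 105 mm tall, behind the key box. Origin: centre of the underside.
- dish: Bystander: loose white porcelain cup, 72 mm diameter, 50 mm tall, behind the rack. Origin: centre of the underside.
There are look-alikes about, which are no part of the job. Of the things like the keybox, leave any that is brown; of the rest the smaller one is meant. There is more than one size of the rack; the one meant has the size given above.

How it is judged:
On the way, in this order (a step that is already met when the one before it is completed fails the run):
1. the big key is pressed alone, the bar still in the rack (value of joint key_big above 0.004 m and value of joint each of key_left, key_right below 0.0015 m and distance of bar_mid from where it was at the start of the episode below 0.03 m), for 0.05 s.
2. the small left key is pressed alone, the bar still in the rack (value of joint key_left above 0.004 m and value of joint each of key_big, key_right below 0.0015 m and distance of bar_mid from where it was at the start of the episode below 0.03 m), for 0.05 s.
3. the small right key is pressed alone, the bar still in the rack (value of joint key_right above 0.004 m and value of joint each of key_big, key_left below 0.0015 m and distance of bar_mid from where it was at the start of the episode below 0.03 m), for 0.05 s.
4. the bar is held by the fingers, clear of the rack (height (world z) of bar above 0.06 m and contact force between the fingers and bar above 0.5 N), for 0.2 s.
At the end, for the whole second after the job is handed in: Fingers alone hold the bar still, mid-waist within 20 mm of the focus point, broad face square to the lens and length along picture-up within 0.2 rad each, touching no stand, rack or key box; keys up; strip, plaque, bottle and cup within 30 mm of their starts (distance between bar_mid and focus below 0.02 m and angle between the x axis of bar and the x axis of focus, either way round below 0.2 rad and angle between the z axis of bar and the z axis of focus, either way round below 0.2 rad and contact force between the fingers and bar above 0.5 N and contact force between bar and stand below 0.2 N and contact force between bar and rack below 0.2 N and contact force between bar and keybox below 0.2 N and linear speed of bar below 0.03 m/s and angular speed of bar below 0.3 rad/s and distance of each of strip, plaque, bottle, dish from where it was at the start of the episode below 0.03 m and value of joint each of key_big, key_left, key_right below 0.0015 m); the arm keeps its last pose, push and grip.
It fails at once if the bar touches the camera or its stand (contact force between bar and stand above 0.5 N).
It fails at once if two keys down at once (value of joint each of key_big, key_left above 0.003 m or value of joint each of key_left, key_right above 0.003 m or value of joint each of key_big, key_right above 0.003 m).
It fails at once if a bystander is moved by more than 30 mm or tipped (distance of any of strip, plaque, bottle, dish from where it was at the start of the episode above 0.03 m or angle between any of strip, plaque, bottle, dish's own z axis and vertical above 0.4 rad).
It also fails if it takes over 51 s, if anything falls off the work surface, if the arm or the gripper's body presses on something with over 40 N, if the wrist force passes 120 N, or if a joint passes its speed limit or range.

## Working session

There is one attempt and no reset: what is moved stays moved. The work goes in short steps, each a Python script; the robot and the scene stay as the last script left them, time stands still between calls to the robot, and variables do not carry over. Pictures are saved under pics/ and viewed, at most 10 in all, crops included, and the job is handed in when it is done.

```bash
mkdir -p pics; ls; python3 - <<'E'
from rig import ctrl
import cv2,numpy as np
ims=[]
for n in ["scene","side"]:
    p=ctrl.camera(n); ims.append(p["img"])
    np.set_printoptions(precision=3,suppress=True)
    print(n,p["K"].tolist(),(-p["view"][:3,:3].T@p["view"][:3,3]))
    for t in ["bar","bar_mid","rack","strip","plaque","stand","head","keybox","key_big_top","key_left_top","key_right_top","bottle","dish"]:
        print(t,[(np.round(d["position"]).tolist(),round(d["score"],2)) for d in ctrl.tip_of(t,p)])
    cv2.imwrite(f"pics/{n}.png",cv2.resize(p["img"][:,:,::-1],(800,600)))
print(ctrl.observe())
E
```

```text
pics
scene [[376.3644161776693, 0.0, 253.6061707152804], [0.0, 376.3644161776693, 188.04410208478393], [0.0, 0.0, 1.0]] [1.094 0.394 0.949]
bar [([156.0, 204.0], 0.76)]
bar_mid [([151.0, 194.0], 0.75), ([137.0, 194.0], 0.2)]
rack [([153.0, 208.0], 0.81), ([172.0, 146.0], 0.79), ([227.0, 214.0], 0.58), ([150.0, 191.0], 0.44), ([203.0, 284.0], 0.31)]
strip [([137.0, 194.0], 0.62)]
plaque [([167.0, 211.0], 0.4), ([156.0, 206.0], 0.17)]
stand [([203.0, 285.0], 0.63)]
head [([186.0, 217.0], 0.84), ([152.0, 206.0], 0.44), ([149.0, 189.0], 0.33)]
keybox [([390.0, 280.0], 0.87), ([306.0, 241.0], 0.82), ([351.0, 192.0], 0.65)]
key_big_top [([358.0, 178.0], 0.63), ([310.0, 227.0], 0.58), ([296.0, 302.0], 0.54), ([332.0, 233.0], 0.2)]
key_left_top [([374.0, 188.0], 0.61), ([415.0, 285.0], 0.59), ([324.0, 235.0], 0.37)]
key_right_top [([291.0, 216.0], 0.57), ([334.0, 164.0], 0.42), ([376.0, 258.0], 0.41), ([166.0, 214.0], 0.15)]
bottle [([298.0, 303.0], 0.56)]
dish [([129.0, 250.0], 0.69)]
side [[350.85106151624484, 0.0, 261.49550000334943], [0.0, 350.85106151624484, 194.38651770478884], [0.0, 0
[... 617 characters left out ...]
[269.0, 182.0], 0.72), ([226.0, 188.0], 0.57), ([157.0, 199.0], 0.57), ([203.0, 154.0], 0.39)]
key_right_top [([236.0, 212.0], 0.49), ([163.0, 225.0], 0.45), ([209.0, 169.0], 0.41)]
bottle [([269.0, 184.0], 0.53)]
dish [([381.0, 253.0], 0.83)]
{'time_s': 1.4, 'joint_positions': array([ 1.557,  0.04 ,  0.085, -0.   , -1.616, -0.334]), 'dq': array([ 0.   ,  0.001, -0.001,  0.   ,  0.001, -0.001]), 'effort': array([ -0.   , -36.792,  34.744,   6.933,  -0.001,  -0.   ]), 'tcp_pos': array([0.204, 0.564, 0.253]), 'tcp_rot': array([ 3.094, -0.543,  0.   ]), 'contact_force': array([-0.754, -0.986, -0.017]), 'moment': array([-0.044,  0.013, -0.006]), 'grip_force': 0.0, 'opening': 0.08524671336742734}
```

View pics/scene.png

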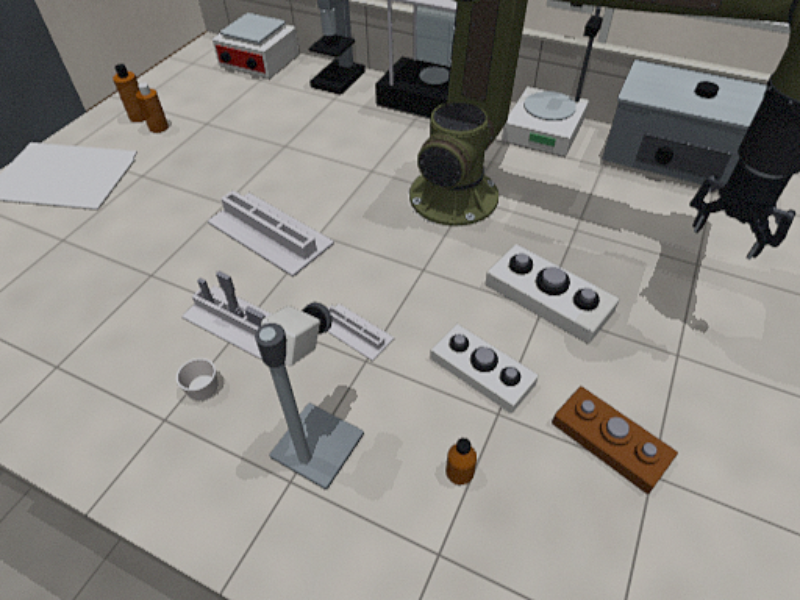

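View pics/side.png

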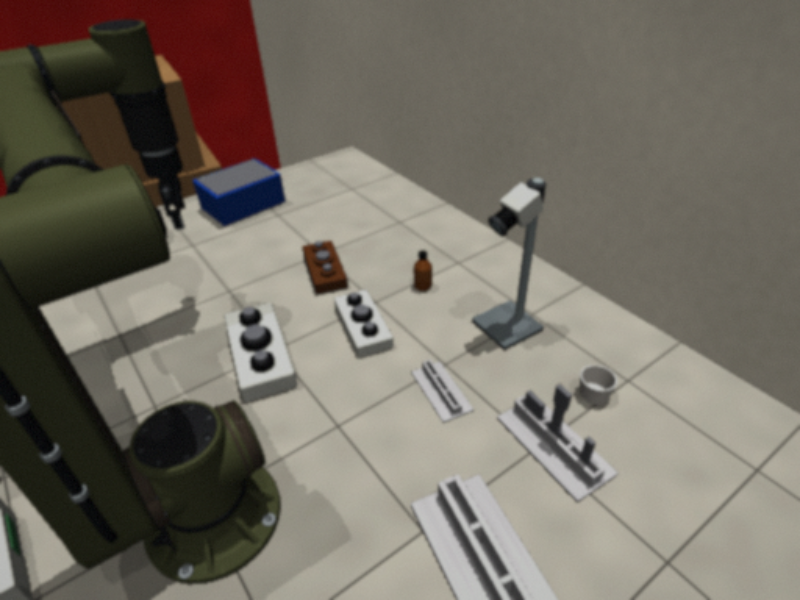

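```bash
cat > h.py <<'E'
from rig import ctrl
import cv2,numpy as np
from scipy.optimize import least_squares
from scipy.spatial.transform import Rotation as R
np.set_printoptions(precision=4,suppress=True)
def proj(K,V,P):
    c=V[:3,:3]@np.asarray(P,float).T+V[:3,3:4]; p=K@c; return (p[:2]/p[2]).T
def wristview(p,o):
    T=np.eye(4);T[:3,:3]=R.from_rotvec(o["tcp_rot"]).as_matrix();T[:3,3]=o["tcp_pos"]
    return np.linalg.inv(T@p["mount"])
def shoot(n):
    o=ctrl.observe(); p=ctrl.camera(n)
    if n=="wrist": p["view"]=wristview(p,o)
    return p
def fit(obs,x0,pts):
    """obs: list of (K,V,point(obj; callable on x or array),pix). x=[x,y,yaw,(h)]"""
    def f(x,w=None):
        r=[]
        for K,V,q,px in obs:
            q=q(x) if callable(q) else q
            P=R.from_euler('z',x[2]).apply(q)+[x[0],x[1],0]
            r+=list(proj(K,V,[P])[0]-px)
        return np.array(r)
    s=least_squares(f,x0,loss='soft_l1',f_scale=2.); return s.x,f(s.x).reshape(-1,2)
E
python3 - <<'E'
from h import *
S=ctrl.camera("scene");D=ctrl.camera("side")
s=.64
def mk(l): return [((S if c=='S' else D)["K"],(S if c=='S' else D)["view"],q,np.array(px)*s) for c,q,px in l]
kb={'b':[0,0,.057],'l':[0,.058,.057],'r':[0,-.058,.057]}
k=mk([('S',kb['b'],(484,355)),('S',kb['l'],(510,374)),('S',kb['r'],(458,340)),('D',kb['b'],(362,312)),('D',kb['l'],(354,297)),('D',kb['r'],(370,327))])
x,r=fit(k,[.5,.1,0],0);print("keybox",x);print(r.T)
lens=lambda x:[-.07*np.cos(.436),0,x[3]-.07*np.sin(.436)]
hd=lambda x:[0,0,x[3]]
h=.06;z=.014
k=mk([('S',lens,(319,318)),('D',lens,(499,221)),('S',hd,(291,339)),('D',hd,(525,206)),
 ('S',[-h,h,z],(362,437)),('S',[-h,-h,z],(318,405)),('S',[h,-h,z],(272,453)),('S',[h,h,z],(326,485)),
 ('D',[-h,h,z],(473,323)),('D',[-h,-h,z],(505,346)),('D',[h,-h,z],(542,326)),('D',[.035,0,.364],(537,184))])
for y0 in (0,-.6,.6):
  x,r=fit(k,[.7,-.1,y0,.31],0);print("stand",x,np.abs(r).mean());
print(r.T)
k=mk([('S',[0,0,.148],(225,275)),('D',[0,0,.148],(561,390)),('S',[0,-.066,.093],(202,282)),('D',[0,-.066,.093],(588,441)),('D',[0,.066,.073],(533,397)),
 ('D',[-.05,-.108,.008],(583,497)),('D',[.05,-.108,.008],(616,468)),('D',[-.05,.108,.008],(498,417))])
x,r=fit(k,[.6,-.3,0],0);print("rack",x);print(r.T)
print(R.from_rotvec(ctrl.observe()["tcp_rot"]).as_matrix()); p=ctrl.camera("wrist");print(p["mount"],p["K"])
E
```

```text
keybox [ 0.4643  0.2461 -0.261 ]
[[-0.4426 -0.1667  0.0658  0.0017  0.2605  0.0782]
 [-0.071  -1.303  -0.8924 -1.5544 -1.1981 -1.2731]]
stand [ 0.7338  0.0453 -0.0938  0.3216] 1.8301368257657529
stand [ 0.7338  0.0453 -0.0938  0.3216] 1.830134619901471
stand [ 0.7338  0.0453 -0.0938  0.3216] 1.8301372882653801
[[ 0.6472 -2.6479 -1.0588 -2.3058  1.8271 -5.0983 -2.6993 -0.9453 -1.268
  -1.0932  1.4016  0.3687]
 [ 0.4136  3.3888 -1.5612 -1.2032 -2.4599 -1.57    1.3576  3.3137 -4.4103
  -0.1859  0.1143 -2.5836]]
rack [ 0.5641 -0.2466 -0.027 ]
[[-1.8802  2.2324  0.2776  0.5903 -1.0405 -2.3953  0.9445 -2.8628]
 [-0.4394  0.6697  0.2672 -2.7894 -0.3488  0.7315  0.1098 -0.0385]]
[[ 0.9401 -0.3408  0.    ]
 [-0.3408 -0.9401 -0.0001]
 [ 0.0001  0.0001 -1.    ]]
[[ 0.0009 -0.9638 -0.2666  0.0673]
 [ 1.      0.0008  0.0004 -0.0003]
 [-0.0002 -0.2666  0.9638 -0.1209]
 [ 0.      0.      0.      1.    ]] [[269.718   0.    254.689]
 [  0.    269.718 190.089]
 [  0.      0.      1.   ]]
```

```bash
cat >> h.py <<'E'
def down(a): return R.from_matrix(np.array([[np.cos(a),np.sin(a),0],[np.sin(a),-np.cos(a),0],[0,0,-1]])).as_rotvec()
E
python3 - <<'E'
from h import *
kx,ky,ka=.4643,.2461,-.261
ctrl.move_pose([kx,ky,.19],down(ka)); 
p=shoot("wrist")
ctrl.grab()
img=p["img"][:,:,::-1].copy()
pts=R.from_euler('z',ka).apply([[0,0,.057],[0,.058,.057],[0,-.058,.057]])+[kx,ky,0]
u=proj(p["K"],p["view"],pts);print(u)
for t in ["key_big_top","key_left_top","key_right_top"]:
    for d in ctrl.tip_of(t,p)[:3]: print(t,d)
    for d in ctrl.trace(t,p)[:3]:print(d["extent"],d["score"])
for q in u: cv2.drawMarker(img,tuple(int(round(v)) for v in q),(0,0,255),0,8)
cv2.imwrite("pics/k.png",img);o=ctrl.observe();print(o["time_s"],o["joint_positions"],o["opening"])
E
```

```text
[[255.6157 186.814 ]
 [196.0762 186.7145]
 [315.148  186.9136]]
key_big_top {'position': [253.3, 188.8], 'score': 0.82}
[236.2, 167.6, 34.1, 41.4] 0.66
key_left_top {'position': [195.8, 189.2], 'score': 0.71}
[185.6, 176.0, 20.7, 22.6] 0.67
key_right_top {'position': [309.6, 189.5], 'score': 0.77}
key_right_top {'position': [58.4, 214.4], 'score': 0.61}
[46.4, 202.9, 28.3, 22.7] 0.98
[299.4, 177.3, 23.3, 24.3] 0.59
4.2 [ 0.8706 -0.1581 -0.2199 -0.     -1.5091  0.4391] 0.00010397337798507633
```

View pics/k.png

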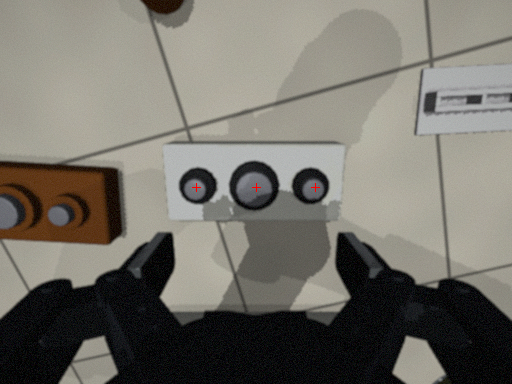

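```bash
python3 - <<'E'
from h import *
kx,ky,ka=.4643,.2461,-.261
for n,y in (("big",0),("left",.058),("right",-.058)):
    q=R.from_euler('z',ka).apply([-.001,y,0])+[kx,ky,0]
    ctrl.move_linear([q[0],q[1],.095],v=.2)
    f0=ctrl.observe()["contact_force"][2]
    ctrl.move_linear([q[0],q[1],.0737],v=.04)
    for i in range(6):
        ctrl.wait(.1); o=ctrl.observe(); f=o["contact_force"][2]-f0
        print(n,o["tcp_pos"],f)
        if f>4.2: break
        z=.0737-.0008*(i+1)
        if i<5: ctrl.move_linear([q[0],q[1],z],v=.04)
    ctrl.wait(.1)
    ctrl.move_linear([q[0],q[1],.095],v=.15)
print(ctrl.observe()["time_s"])
E
```

```text
big [0.4635 0.2466 0.0742] 1.2670775110984507
big [0.4635 0.2465 0.0732] 1.8369851250941531
big [0.4635 0.2466 0.0731] 6.920439319013758
left [0.4783 0.3021 0.074 ] 4.248212243278787
right [0.4484 0.1906 0.074 ] 3.2831301452704995
right [0.4485 0.1906 0.0731] 5.911288595807825
10.5917
```

```bash
python3 - <<'E'
from h import *
kx,ky,ka=.4643,.2461,-.261
for n,y in (("left",.058),("right",-.058)):
    q=R.from_euler('z',ka).apply([-.001,y,0])+[kx,ky,0]
    ctrl.move_linear([q[0],q[1],.095],v=.2)
    ctrl.move_linear([q[0],q[1],.0727],v=.06);ctrl.wait(.15)
    print(ctrl.observe()["tcp_pos"])
    ctrl.move_linear([q[0],q[1],.095],v=.15)
ctrl.move_linear([q[0],q[1],.25],v=.3)
ctrl.move_pose([.50,.04,.34],down(np.pi));ctrl.release()
P=[shoot("wrist")]
ctrl.move_pose([.50,-.24,.36],down(np.pi))
P.append(shoot("wrist"))
for p,n,x in zip(P,"sr",([.7338,.0453,-.0938,.3216],[.5641,-.2466,-.027])):
    np.savez(f"{n}.npz",K=p["K"],V=p["view"],img=p["img"])
    for t in (["head","stand"] if n=="s" else ["bar","bar_mid","strip","plaque","rack"]):
        print(t,[(d["position"],round(d["score"],2)) for d in ctrl.tip_of(t,p)][:3],[(d["extent"],round(d["score"],2)) for d in ctrl.trace(t,p)][:3])
    q=[[-.06,-.06,.014],[-.06,.06,.014],[.06,.06,.014],[-.0634,0,x[-1]-.0296],[0,0,x[-1]],[.035,0,.364]] if n=="s" else [[-.05,-.108,.008],[.05,-.108,.008],[.05,.108,.008],[-.05,.108,.008],[0,0,.148],[0,-.066,.093],[0,.066,.073]]
    q=R.from_euler('z',x[2]).apply(q)+[x[0],x[1],0];u=proj(p["K"],p["view"],q)
    print(u)
    im=p["img"][:,:,::-1].copy()
    im=cv2.resize(im,(800,600))
    for v in u: cv2.drawMarker(im,(int(v[0]/.64),int(v[1]/.64)),(0,0,255),0,8)
    cv2.imwrite(f"pics/{n}.png",im)
print(ctrl.observe()["time_s"],ctrl.observe()["joint_positions"])
E
```

```text
[0.4785 0.302  0.0732]
[0.4486 0.1911 0.0731]
head [] []
stand [([256.3, 275.0], 0.69)] [([223.0, 244.4, 69.3, 70.3], 0.86)]
[[227.7831 249.2132]
 [292.8152 254.7966]
 [284.727  309.642 ]
 [267.4907 410.0326]
 [260.6495 508.3427]
 [256.7903 629.3191]]
bar [([252.2, 188.2], 0.63), ([396.8, 267.9], 0.57)] [([237.8, 189.6, 24.1, 36.3], 0.98), ([195.1, 187.1, 19.0, 15.3], 0.65)]
bar_mid [([251.9, 201.2], 0.74)] [([239.7, 193.1, 23.9, 34.3], 0.98)]
strip [([282.6, 191.6], 0.7), ([207.5, 187.3], 0.5)] [([195.8, 187.9, 18.9, 16.0], 0.55)]
plaque [([284.4, 193.4], 0.65)] [([272.2, 195.9, 28.6, 11.7], 0.62)]
rack [([381.5, 141.6], 0.87), ([246.4, 186.6], 0.81), ([189.4, 36.1], 0.61)] [([186.9, 157.5, 123.0, 64.4], 0.94), ([335.3, 117.1, 89.3, 56.5], 0.8), ([82.7, 1.6, 206.5, 101.5], 0.63)]
[[189.964  161.4922]
 [191.8681 214.6458]
 [307.4263 217.7278]
 [311.9717 164.93  ]
 [248.7671 218.8573]
 [205.941  204.2713]
 [291.2911 202.5193]]
19.5167 [-0.0854 -0.0422  0.1983 -0.0001 -1.8113 -1.4855]
```

View pics/s.png

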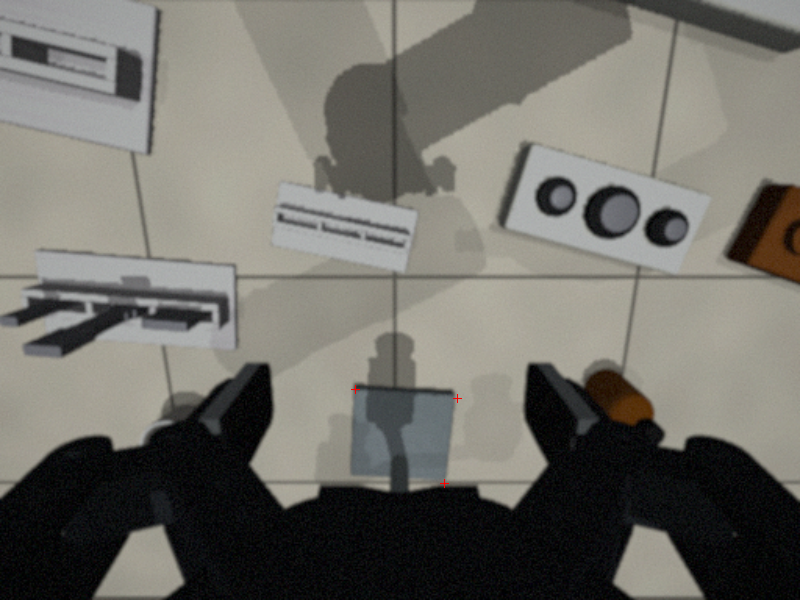

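View pics/r.png

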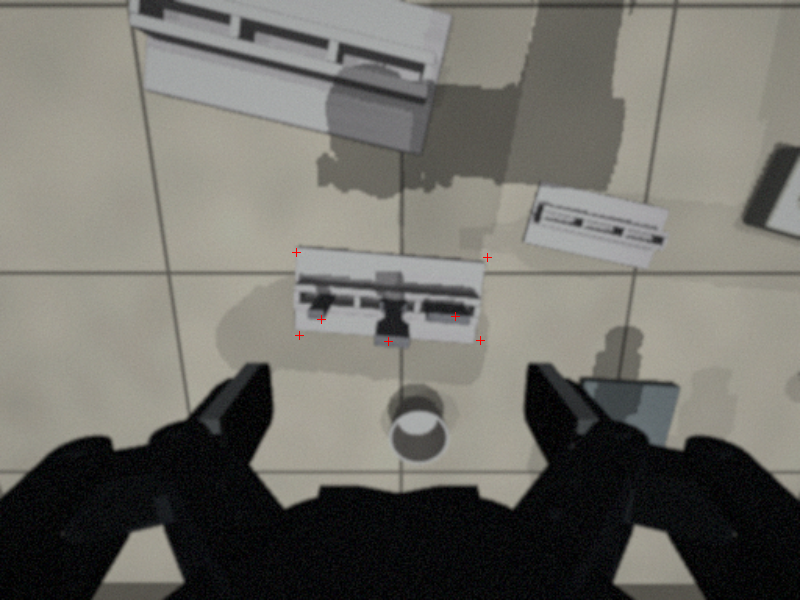

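```bash
python3 - <<'E'
from h import *
S=ctrl.camera("scene");D=ctrl.camera("side")
W={c:np.load(f"{c}.npz") for c in "sr"}
C={'S':(S["K"],S["view"]),'D':(D["K"],D["view"]),'s':(W['s']["K"],W['s']["V"]),'r':(W['r']["K"],W['r']["V"])}
mk=lambda l:[(*C[c],q,np.array(px)*.64) for c,q,px in l]
lens=lambda x:[-.07*np.cos(.436),0,x[3]-.07*np.sin(.436)]
hd=lambda x:[0,0,x[3]]
h=.06;z=.014
k=mk([('s',[-h,-h,z],(355,390)),('s',[-h,h,z],(454,394)),('s',[h,h,z],(445,481)),('s',[h,-h,z],(350,475)),
 ('r',[-h,-h,z],(584,384)),('r',[-h,h,z],(678,388)),
 ('S',lens,(319,318)),('D',lens,(499,221)),('S',hd,(291,339)),('D',hd,(525,206)),
 ('S',[-h,h,z],(362,437)),('S',[-h,-h,z],(318,405)),('S',[h,-h,z],(272,453)),('S',[h,h,z],(326,485)),
 ('D',[-h,h,z],(473,323)),('D',[-h,-h,z],(505,346)),('D',[h,-h,z],(542,326)),('D',[.035,0,.364],(537,184))])
for kk in (k,k[:10]):
  x,r=fit(kk,[.7,0,0,.31],0);print("stand",x);print(r.T)
X=lambda s,v:[.05*s,.108*v,.008]
k=mk([('r',X(-1,-1),(297,248)),('r',X(-1,1),(484,263)),('r',X(1,1),(478,343)),('r',X(1,-1),(297,328)),('s',X(-1,-1),(38,250)),('s',X(-1,1),(236,266)),('s',X(1,1),(237,348)),
 ('D',X(-1,-1),(583,497)),('D',X(1,-1),(616,468)),('D',X(-1,1),(498,417))])
x,r=fit(k,[.6,-.3,0],0);print("rack",x);print(r.T)
b,r=fit(mk([('S',[0,0,.148],(225,275)),('D',[0,0,.148],(561,390)),('r',[0,0,.148],(391,341))]),[.57,-.24,0],0)
print("bar",b,r.T, R.from_euler('z',-x[2]).apply([b[0]-x[0],b[1]-x[1],0]))
im=S["img"][190:250,150:230,::-1]; im2=D["img"][105:165,300:380,::-1]
cv2.imwrite("pics/hd.png",cv2.resize(np.hstack([im,im2]),(800,300)))
E
```

```text
stand [ 0.7325  0.0439 -0.0645  0.32  ]
[[-1.1985  0.6946  0.2359 -0.2761  0.0508  2.1051 -0.1657 -2.2988 -1.1491
  -2.337   1.4186 -6.1309 -2.7468 -0.1853 -1.3735 -0.3598  1.4638  0.176 ]
 [-0.2276  1.0776  0.5474  0.9739 -1.296  -0.0903 -0.0534  4.4204 -1.7539
  -0.4452 -3.8268 -1.9008  1.594   2.4167 -3.6518  0.2825  0.0037 -2.4322]]
stand [ 0.7331  0.0439 -0.0572  0.3201]
[[-1.4673  0.4387  0.4419 -0.0782 -0.284   1.8503 -0.4914 -2.0495 -1.3253
  -2.1901]
 [ 0.26    1.1327  0.6194  1.4276 -0.8242 -0.0371  0.0272  4.4159 -1.5795
  -0.5116]]
rack [ 0.5639 -0.2482 -0.0708]
[[ 0.1686  2.2496 -0.7702 -0.294  -1.7812 -0.2077  0.863  -3.8273  0.889
  -1.8306]
 [ 0.0823 -0.7961  0.4257  2.2023  0.6276 -0.6118  1.2713  1.5273  1.9629
  -0.8386]]
bar [ 0.5627 -0.2436  0.    ] [[-0.7709  1.0155  0.7968]
 [-0.4417  0.2486 -0.3417]] [-0.0015  0.0045  0.    ]
```

View pics/hd.png

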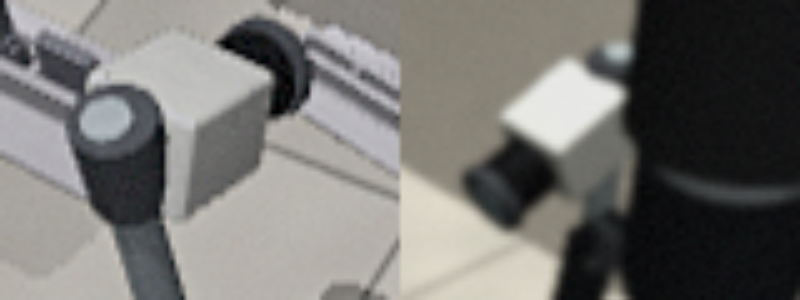

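```bash
cat >> h.py <<'E'
def final(d,stand=(.7328,.0439,-.062),hh=.32):
    Rs=R.from_euler('z',stand[2]); c,s=np.cos(.4363),np.sin(.4363)
    f=Rs.apply([-.2*c,0,-.2*s])+[stand[0],stand[1],hh]
    fx,fz=Rs.apply([c,0,s]),Rs.apply([-s,0,c])
    M=np.column_stack([-fx,np.cross(-fz,-fx),-fz])
    return f+d*fz,R.from_matrix(M).as_rotvec(),f
E
python3 - <<'E'
from h import *
T,rv,f=final(.052); print(T,rv,f,ctrl.inverse_kinematics(T,rv))
a=np.pi-.07
ctrl.move_pose([.563,-.244,.22],down(a))
p=shoot("wrist")
cv2.imwrite("pics/g.png",p["img"][:,:,::-1])
b=[[.563,-.244,.148]]+[[.563+.005*i*np.cos(-.07)-.015*j*np.sin(-.07),-.244+.005*i*np.sin(-.07)+.015*j*np.cos(-.07),.148] for i in(-1,1) for j in(-1,1)]
print(proj(p["K"],p["view"],b)); print([d["extent"] for d in ctrl.trace("bar",p)],ctrl.tip_of("bar_mid",p),proj(p["K"],p["view"],[[.563,-.244,.078]]))
print(ctrl.observe()["time_s"])
E
```

```text
[0.53   0.0565 0.2826] [ 0.0839  2.7041 -0.0186] [0.5519 0.0551 0.2355] [ 0.6556 -0.5181 -0.4842  0.2944 -1.2792 -2.327 ]
[[255.0937 207.0182]
 [235.307  200.7395]
 [274.9049 200.8038]
 [235.5431 213.1509]
 [274.6279 213.2168]]
[[236.1, 166.0, 39.8, 47.8]] [{'position': [255.0, 187.7], 'score': 0.72}, {'position': [250.9, 170.4], 'score': 0.6}] [[255.1126 184.2927]]
20.425
```

View pics/g.png

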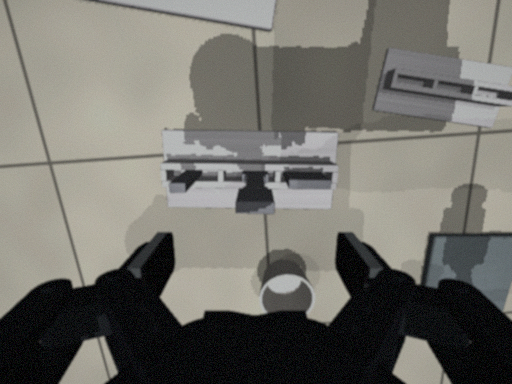

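```bash
python3 - <<'E'
from h import *
ctrl.move_linear([.563,-.2435,.130],v=.1)
ctrl.grab(); o=ctrl.observe(); print(o["opening"],o["grip_force"],o["tcp_pos"],o["contact_force"])
ctrl.move_linear([.563,-.2435,.28],v=.1)
o=ctrl.observe(); print(o["opening"],o["grip_force"],o["tcp_pos"],o["time_s"])
p=shoot("wrist"); cv2.imwrite("pics/h.png",p["img"][:,:,::-1])
print(proj(p["K"],p["view"],[o["tcp_pos"]-[0,0,.052]]),[d for d in ctrl.tip_of("bar_mid",p)],[d["extent"] for d in ctrl.trace("bar",p)])
E
```

```text
0.02935724625069414 59.166812896728516 [ 0.5631 -0.2436  0.1303] [ 0.1558 -1.1543  1.0821]
0.02941970909708103 59.067086577415466 [ 0.5629 -0.2434  0.2792] 23.675
[[254.2037 218.025 ]] [] [[220.0, 186.1, 70.0, 101.4]]
```

View pics/h.png

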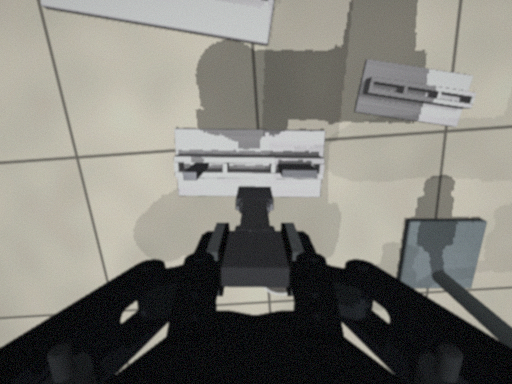

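```bash
python3 - <<'E'
from h import *
T,rv,f=final(.052)
ctrl.move_linear(T+[-.04,-.1,.02],rv,v=.12)
ctrl.move_linear(T,rv,v=.08); ctrl.wait(.3)
o=ctrl.observe(); print(o["opening"],o["grip_force"],o["tcp_pos"],o["tcp_rot"],T,rv,o["time_s"])
ims=[]
for n,c in (("scene",(150,170,110,110)),("side",(250,100,110,110))):
    p=shoot(n); x,y,w,h=c
    ct=[f,f-.07*(T-f)/.052,f+.07*(T-f)/.052]
    u=proj(p["K"],p["view"],ct); print(n,u,ctrl.tip_of("bar_mid",p),ctrl.tip_of("head",p))
    im=cv2.resize(p["img"][y:y+h,x:x+w,::-1],(400,400))
    for v in u: cv2.drawMarker(im,tuple(int(k) for k in (v-[x,y])*400/w),(0,0,255),0,8)
    ims.append(im)
cv2.imwrite("pics/f.png",np.hstack(ims))
E
```

```text
0.029630035700048445 59.05762732028961 [0.5299 0.0563 0.2827] [ 0.0842  2.7039 -0.0185] [0.53   0.0565 0.2826] [ 0.0839  2.7041 -0.0186] 27.575
scene [[232.7887 185.4824]
 [228.3186 208.9564]
 [237.5572 160.4414]] [{'position': [233.4, 186.2], 'score': 0.65}] [{'position': [186.4, 214.6], 'score': 0.73}, {'position': [150.3, 206.4], 'score': 0.65}]
side [[285.7988 173.3021]
 [292.8742 186.3344]
 [277.99   158.9191]] [{'position': [286.1, 170.2], 'score': 0.6}] [{'position': [284.2, 170.2], 'score': 0.66}, {'position': [333.4, 132.6], 'score': 0.61}, {'position': [352.7, 285.7], 'score': 0.39}]
```

View pics/f.png

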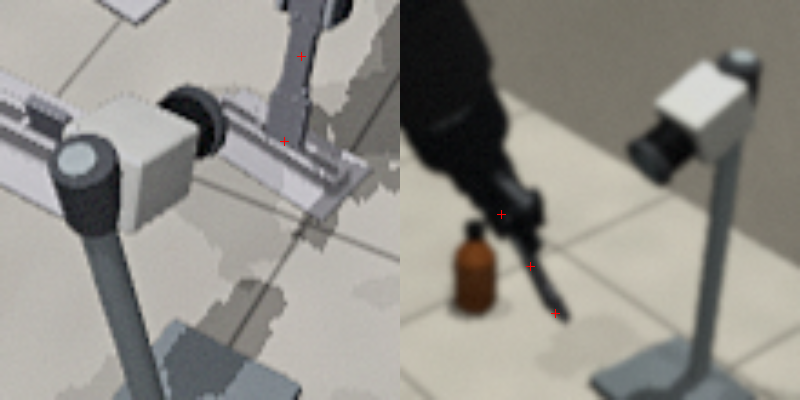

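```bash
python3 - <<'E'
from rig import ctrl
print(ctrl.hand_in())
E
```

```text
the job is handed in; nothing more can be done
None
```

I pressed the three keys in order, took the bar out of the rack and handed the job in at about 28 s. The gripper was still holding the bar at my estimate of the focus point, which I put within about 5 mm. The hand-in gave no verdict, so I can't confirm a pass.

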